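# Feed one brass blank to the V-stop

### The arm

A 6-joint arm with a two-finger parallel gripper is mounted at the origin on a cart in front of the work surface, level with it; the furniture and walls round the work are solid. World frame = base frame: x ahead of the robot, y to its left, z up, the work surface at z = 0. Lengths are in m, angles in rad, forces in N, time in s.
With the tool pointing down it reaches from about 0.25 to 0.775 m from the base axis. Payload 4 kg.
Tool frame: the origin (TCP) lies at the very end of the fingers, on their centre line; the grasp point (between the pads) lies 19 mm behind it; z points along the fingers, y is the direction in which the jaws open and shut (so a half turn about z gives the same grasp; the last joint's range is limited). The gripper opens to 94 mm and grips with 3 to 60 N. Pads are 16 mm wide; open, the fingers measure 119 mm over their backs; the gripper's body (75 mm by 177 mm) begins 78 mm behind the grasp point.
Start: joints at [1.208, 0.087, 1.371, -0, 1.684, -0.103], TCP at [0.141, 0.532, 0.206] pointing down, gripper open.
Joint ranges: [-3.1, 3.1], [-0.76, 2.03], [0.27, 2.55], [-1.08, 4.22], [0.17, 2.65], [-2.57, 2.57]. Speed limits (rad/s): [2.79, 2.79, 3.14, 3.14, 3.14, 3.14].

### API

Orientations are given as [roll, pitch, yaw] about the fixed x, y, z axes, in that order (R = Rz(yaw) Ry(pitch) Rx(roll)).
In Python, from bench import robot, snapshot, calibration gives the robot as it stands. The module is installed in compiled form; this text tells all that it offers.
- The arm moves only by the tool servo_tool, never from a script. Its argument "series" is text: rows parted by semicolons, each of 5 numbers parted by spaces: the closure, from -1 (fully open) to 1 (shut), then the shift along the tool's x, y, z in cm, then the turn about the tool's z in rad. A call has 1 to 20 rows; each row is the pose to reach, as a shift and turn from the pose commanded when the call began, along the tool's axes at that moment; what a row does not reach only later rows make up. A row lasts 1/12 s, in which the tool goes at most 41.7 mm and 7.16 degrees, less where a joint would pass 70% of its speed; a pose out of reach is approached as far as the arm can. A call with a gripper value outside its range is refused whole. The fingers move at their own pace and stop on an object; the grip force is fixed at half the most. Time passes only in rows, so rows that repeat a pose let the fingers close. It gives the time, the measured TCP pose, the force and the opening at its end, in the units of the state.
- robot.get_obs(): the state, without advancing time (a new reading comes with each control period).
- snapshot(name): name is "scene" or "top"; returns (picture, depth): 384x512x3 uint8, red, green, blue; 384x512 float32, m along the optical axis (not along the pixel's ray), 0 where there is no reading.
- calibration(name): a dict with "fx", "fy", "cx", "cy" (pixels), "rvec" (rotation vector, rad) and "tvec" (3), from world to camera coordinates, as OpenCV has them. Camera axes: x right, y down, z forward; pixel columns grow to the right and rows downward; lengths in m; the calibration is good to about 2 mm. A picture is of the moment at which its call begins. calibration takes no time and is no camera call.
- robot.close_job(): hands the job in, once; it reports no verdict.
The state is a dict: "time": time; "joint_positions": joint angles; "qvel": joint speeds; "joint_torque": joint torques, N m; "tool_pos": TCP position; "ee_rot": TCP orientation; "wrist_force": force on the tool from outside, world axes, zero at the start; "wrist_torque": the same for the moment, N m; "width": finger opening in m.
Only numpy, scipy, OpenCV 4.12 (cv2) and the standard library are available. Lean on these libraries where they do the work, as an engineer would, in place of code of your own. Each camera call takes 0.05 s, during which the arm holds its last target. There are 200 camera calls.

### The job

Press the plunger of the blank feeder fully down once and let it spring back, so that a single brass blank is ejected onto the bench. Then, with a fingertip, push that blank sideways along the bench until it rests against both arms of the V-stop, and move clear. Grasp and lift nothing, feed no second blank, and leave the other things where they are.

Things in the scene. Friction and masses are not known exactly. Their poses are not given: they have to be found in the camera images.
- feeder: Blank feeder fixed to the bench: grey housing, 41 mm wide and high (without its plunger). Origin: on the bench, under the centre of the square magazine of four stacked brass blanks. Its -x is its front, turned to the robot's left, with a slot at bench level where a blank comes out; front face at x = -20 mm, rear at +75 mm. It has no floor: blanks slide on the bench.
- plunger (a joint): Spring plunger of the feeder, pressed straight down: 0 = up, 0.020 m = fully down (5 N to start, 10 N fully down); springs back by itself. It drives a flat pusher 2.5 times as far towards the front, under the stack. Each full press ejects the lowest blank; pressed slowly, that stops flat on the bench about 50 mm in front of the feeder's origin (feeder x = -50 mm, y = 0); pressed fast, farther.
- plunger_top (a point): Centre of the flat top of the plunger's black round knob (28 mm in diameter); 64 mm above the bench when up, 44 mm when fully down, 45 mm behind the feeder's origin (feeder x = +45 mm).
- blank_1: The lowest brass blank in the magazine, the one that is ejected first: a plain round disc, 30 mm in diameter and 8 mm thick, about 40 g. Origin: centre of its underside. z is its axis.
- blank_2: The second brass blank from below, of the same size; its underside starts 8 mm above the bench and drops to the bench when the plunger has come back up. Stays in the magazine.
- blank_3: The third brass blank from below, of the same size. Stays in the magazine.
- blank_4: The top brass blank of the stack, of the same size. Stays in the magazine.
- vstop: V-stop fixed to the bench, ahead of the place where the blank comes out (feeder +y side): two steel arms, 48 x 8 mm, 10 mm high, at right angles, joined at a screwed lug. Opens towards its -x, roughly towards the ejected blank; mouth 64 mm wide. Origin: on the bench, where a blank's centre lies when it touches both arms. The arms reach only to x = -11 mm: a finger pushing from -x meets only the blank.
- spool: Bystander: standing spool of off-white thread, 33 mm in diameter, 58 mm high, between feeder and back. Origin: centre of its underside.
- pin_tin: Bystander: round blue tin, 62 mm in diameter, 27 mm high, on the bench right of the feeder. Origin: centre of its underside.
- beeswax: Bystander: block of amber beeswax, 33 x 46 x 17 mm, on the bench far left. Origin: centre of its underside.
- thimble: Bystander: steel thimble, 20 mm in diameter, 24 mm high, left of the V-stop. Origin: centre of its underside.
- tape_measure: Bystander: rolled yellow tape measure, 52 x 55 x 16 mm, at the back right. Origin: centre of its underside.
Not all that is in view belongs to the job. What is shaped like the blank_4 but black is not meant.

How it is judged:
On the way, in this order (a step that is already met when the one before it is completed fails the run):
1. the plunger is pressed fully down (value of joint plunger above 0.018 m), for 0.05 s.
2. the plunger is back up and the lowest blank lies out in front of the magazine (value of joint plunger below 0.003 m and x of blank_1 in the frame of feeder below -0.035 m), for 0.2 s.
3. the blank rests in the V-stop (horizontal distance between blank_1 and vstop below 0.006 m), for 0.2 s.
At the end, for the whole second after the job is handed in: The ejected blank lies flat on the bench, at rest, its centre within 6 mm of the V-stop's seat; the plunger is up (within 3 mm); the other three blanks are in the magazine (centres within 10 mm of its axis), the second lowered to the bench (horizontal distance between blank_1 and vstop below 0.006 m and height (world z) of each of blank_1, blank_2 below 0.004 m and angle between blank_1's own z axis and vertical below 0.15 rad and linear speed of blank_1 below 0.02 m/s and value of joint plunger below 0.003 m and horizontal distance between each of blank_2, blank_3, blank_4 and feeder below 0.01 m); the robot touches nothing.
It fails at once if the ejected blank is lifted off the bench (more than 10 mm) (height (world z) of blank_1 above 0.01 m).
It fails at once if a second blank is fed, or a blank is taken out of the magazine (horizontal distance between any of blank_2, blank_3, blank_4 and feeder above 0.016 m or height (world z) of blank_2 above 0.02 m or height (world z) of blank_3 above 0.028 m or height (world z) of blank_4 above 0.036 m).
It fails at once if a bystander is moved by more than 15 mm (distance of any of spool, pin_tin, beeswax, thimble, tape_measure from where it was at the start of the episode above 0.015 m).
It also fails if it takes over 51 s, if anything falls off the work surface, if the arm or the gripper's body presses on something with over 40 N, if the wrist force passes 120 N, or if a joint passes its speed limit or range.

## Working session

There is one attempt and no reset: what is moved stays moved. The work goes in short steps, Python scripts to look and compute and a tool call to move; the robot and the scene stay as the last step left them, time stands still between calls to the robot, and variables do not carry over. Pictures are saved under pics/ and viewed, about 8 in all and at most 12, crops included, and the job is handed in when it is done.

Besides the shell and the picture viewer there is one more tool, called after "Request:" by a JSON object that holds its "api" and its "payload", one argument or row to a line. servo_tool: Moves the arm, as the interface text tells. Its arguments: {"type":"object","properties":{"series":{"type":"string"}},"required":["series"]}

```bash
mkdir -p pics
cat > h.py <<'E'
import numpy as np, cv2
from bench import robot, snapshot, calibration
def cam(n):
    c=calibration(n); K=np.array([[c['fx'],0,c['cx']],[0,c['fy'],c['cy']],[0,0,1.]])
    R=cv2.Rodrigues(np.array(c['rvec'],float))[0]; return K,R,np.array(c['tvec'],float).ravel()
def ray(n,uv,z):
    K,R,t=cam(n); o=-R.T@t; d=R.T@np.linalg.inv(K)@np.array([uv[0],uv[1],1.]); return o+d*(z-o[2])/d[2]
def proj(n,p):
    K,R,t=cam(n); q=K@(R@np.array(p,float)+t); return q[:2]/q[2]
def cloud(n,dep):
    K,R,t=cam(n); v,u=np.indices(dep.shape); P=np.stack([(u-K[0,2])/K[0,0]*dep,(v-K[1,2])/K[1,1]*dep,dep],-1)
    return (P-t)@R
def save(name,im): cv2.imwrite('pics/'+name,im[:,:,::-1])
E
python3 - <<'E'
from h import *
a={}
for n in('scene','top'):
    im,d=snapshot(n); save(n+'1.png',im); np.savez('pics/'+n+'1.npz',im=im,d=d)
    K,R,t=cam(n); print(n,K[0,0],-R.T@t,R[2])
o=robot.get_obs(); print(o['time'],o['tool_pos'],o['ee_rot'],o['width'])
E
```

```text
scene 404.90873515410783 [0.21298795 0.82379394 0.53991766] [ 0.3881875  -0.72435788 -0.56975093]
top 435.75428106739764 [0.36762621 0.18396709 1.04164779] [ 1.48621503e-01  3.46244792e-04 -9.88894094e-01]
0.1 [0.14111893 0.53110843 0.20444015] [-3.13967296e+00 -1.97118170e-04  2.88181423e+00] 0.09421350653586796
```

View pics/top1.png

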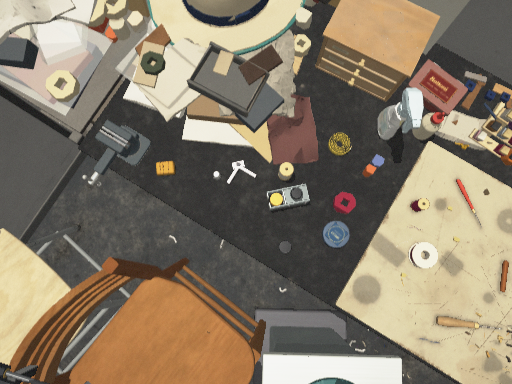

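View pics/scene1.png

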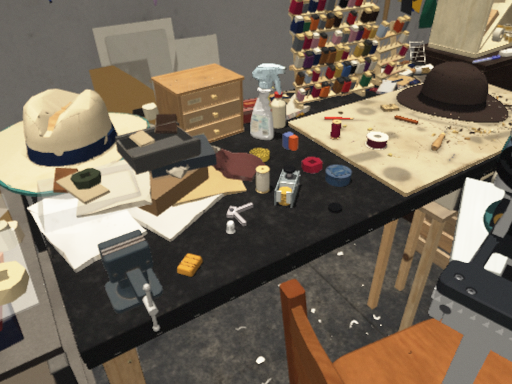

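The top view shows the feeder at about (288,197), with the brass stack at (276,200) and the knob at (297,194). The V-stop is at (238,171), thimble (216,174), spool (287,170), tin (336,234), beeswax (165,168) and tape (340,144). The only lookalike is the black disc at (286,246), which is not the brass stack at (276,200), so I choose the stack. Next: a close crop and measurements.

Run:
```python
from h import *
Z=np.load('pics/top1.npz'); im,d=Z['im'],Z['d']; P=cloud('top',d)
save('crop1.png',cv2.resize(im[145:225,200:320],None,fx=6.6,fy=6.6,interpolation=cv2.INTER_CUBIC))
S=np.load('pics/scene1.npz'); save('crop2.png',cv2.resize(S['im'][160:250,200:320],None,fx=6.5,fy=6.5,interpolation=cv2.INTER_CUBIC))
print(proj('top',[0,0,0]),proj('top',[.4,0,0]),proj('top',[.4,.1,0]))
# feeder housing: points z 30..46mm
for lo,hi,nm in((.034,.046,'house'),(.055,.072,'knob')):
    m=((P[...,2]>lo)&(P[...,2]<hi)); m[:,:255]=0;m[:,315:]=0;m[:182]=0;m[215:]=0
    Q=P[m]; print(nm,m.sum(),Q.mean(0)); r=cv2.minAreaRect((Q[:,:2]*1000).astype(np.float32)); print(r,cv2.boxPoints(r).round())
h=cv2.cvtColor(im,cv2.COLOR_RGB2HSV)
m=cv2.inRange(h,(20,130,130),(35,255,255)); m[:,:262]=0;m[:,290:]=0;m[:185]=0;m[215:]=0
v,u=np.nonzero(m); print('brass',len(u),u.mean(),v.mean(),np.median(P[v,u],0), ray('top',(u.mean(),v.mean()),.032))
m=(h[...,2]>140)&(h[...,1]<60); m[:158]=0;m[187:]=0;m[:,:224]=0;m[:,260:]=0
v,u=np.nonzero(m); w=np.array([ray('top',(a,b),.01)[:2] for a,b in zip(u,v)])*1000; print('v',len(u),w.mean(0)); print(cv2.convexHull(w.astype(np.float32))[:,0].round().tolist())
```

```text
[332.66076697 425.46925923] [332.71781541 245.53873299] [290.62263133 244.41865314]
house 444 [0.51148666 0.10570727 0.04011775]
((511.4151916503906, 111.67364501953125), (43.968849182128906, 94.9053726196289), 13.805956840515137) [[479. 153.]
 [501.  60.]
 [544.  71.]
 [521. 163.]]
knob 115 [0.51507446 0.09524503 0.06438956]
((515.3411865234375, 95.64678955078125), (25.610685348510742, 25.298809051513672), 0.6253277659416199) [[502. 108.]
 [503.  83.]
 [528.  83.]
 [528. 108.]]
brass 126 275.8412698412698 198.73809523809524 [0.50356513 0.13844443 0.03248736] [0.50415439 0.13869049 0.032     ]
v 197 [575.13524076 227.45330717]
[[600.0, 219.0], [600.0, 221.0], [599.0, 224.0], [594.0, 243.0], [591.0, 245.0], [549.0, 256.0], [547.0, 256.0], [545.0, 256.0], [542.0, 253.0], [542.0, 251.0], [558.0, 191.0], [561.0, 189.0], [563.0, 189.0], [566.0, 189.0]]
```

View pics/crop1.png

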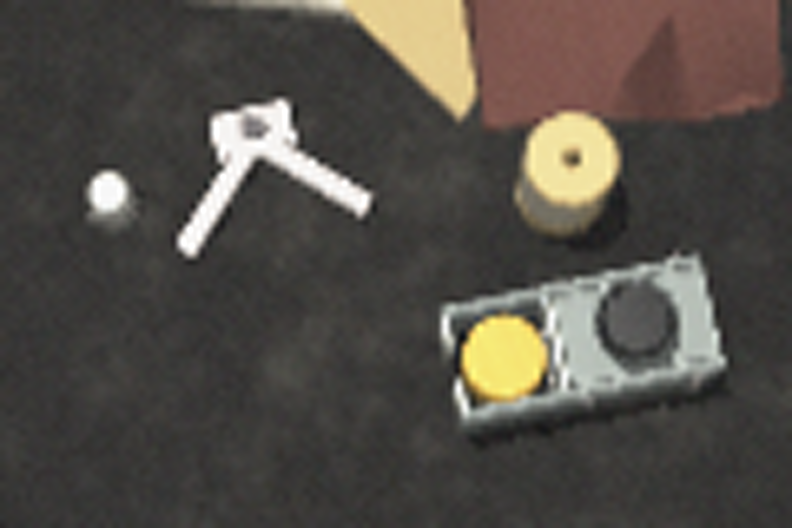

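View pics/crop2.png

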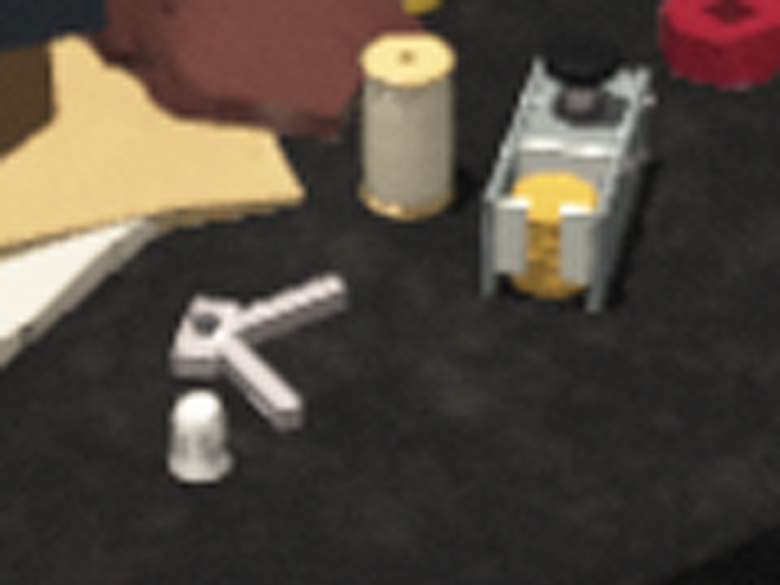

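```bash
cat >> h.py <<'E'
def shift(p):
    from scipy.spatial.transform import Rotation as Ro
    o=robot.get_obs(); R=Ro.from_euler('xyz',o['ee_rot']).as_matrix(); return (R.T@(np.array(p)-o['tool_pos'])*100).round(2)
E
python3 - <<'E'
from h import *
Z=np.load('pics/top1.npz'); im,d=Z['im'],Z['d']; P=cloud('top',d)
for n,f,ends,base,z in(('top','top1',[(255.3,176.1),(228.8,182.4)],(239.5,168),.01),('scene','scene1',[(252,205.5),(244.7,223.5)],(234.5,211),.01)):
    g=cv2.cvtColor(np.load('pics/%s.npz'%f)['im'],cv2.COLOR_RGB2GRAY); L=[]
    for e in ends:
        m=np.zeros_like(g); cv2.line(m,tuple(int(round(x)) for x in e),tuple(int(round(x)) for x in (np.array(base)*.8+.2*np.array(e))),255,7)
        v,u=np.nonzero((m>0)&(g>140)); w=np.array([ray(n,(a,b),z)[:2] for a,b in zip(u,v)],np.float32)
        q=cv2.fitLine(w,cv2.DIST_HUBER,0,.01,.01).ravel(); L.append(q); print(n,len(u),q, ray(n,e,z))
    A=np.array([[-q[1],q[0]] for q in L]); b=[A[i]@L[i][2:] for i in(0,1)]; apex=np.linalg.solve(A,b)
    mid=np.mean([ray(n,e,z)[:2] for e in ends],0)
    ds=[q[:2]*np.sign(q[:2]@(apex-mid)) for q in L]; ax=ds[0]+ds[1]; ax/=np.linalg.norm(ax)
    print(n,'apex',apex,'ang',np.degrees(np.arctan2(ax[1],ax[0])),'seat',apex-ax*.0269)
S=np.load('pics/scene1.npz');h=cv2.cvtColor(S['im'],cv2.COLOR_RGB2HSV)
m=cv2.inRange(h,(18,130,110),(35,255,255));m[:,:276]=0;m[:,296:]=0;m[:184]=0;m[208:]=0;v,u=np.nonzero(m);print('scene brass top rows',v.min(),u.min(),u.max(),proj('scene',[.504,.139,.032]),proj('scene',[.519,.139,.032]))
for c in((.515,.0955),(.565,.226),(.49,.19)):
    m=np.hypot(P[...,0]-c[0],P[...,1]-c[1])<.11; k=m&(P[...,2]>.07); print(c,P[m][:,2].max(),P[k][:3])
print(shift([.515,.0955,.12]))
E
```

```text
top 62 [0.502616   0.86450976 0.57188076 0.20628986] [0.56076643 0.18822312 0.01      ]
top 63 [ 0.8617244  -0.50737673  0.5622088   0.2438712 ] [0.54367328 0.25142322 0.01      ]
top apex [0.5856916 0.2300447] ang 14.66876061000655 seat [0.55966835 0.22323279]
scene 59 [0.42149788 0.9068294  0.5719799  0.21090007] [0.55579195 0.19823015 0.01      ]
scene 55 [ 0.8637525  -0.50391626  0.56211394  0.24580368] [0.53987334 0.26008664 0.01      ]
scene apex [0.5826378 0.23383  ] ang 17.40568701885947 seat [0.55696952 0.22578326]
scene brass top rows 187 279 291 [285.01790486 189.65003839] [278.88052955 187.93501383]
(0.515, 0.0955) 0.06929560978481358 []
(0.565, 0.226) 0.15669442389558905 [[0.67449828 0.2195053  0.15669442]
 [0.6743265  0.22180479 0.15064219]
 [0.67408515 0.21964426 0.15151343]]
(0.49, 0.19) 0.06929560978481358 []
[-47.32 -32.48   8.5 ]
```

Request:
{"api": "servo_tool", "payload": {
  "series": "1 -4 -2.7 0 -0.05;1 -8 -5.5 0 -0.1;1 -12 -8.2 0 -0.2;1 -16 -11 0 -0.3;1 -20 -13.7 0 -0.4;1 -24 -16.5 0 -0.5;1 -28 -19.2 0 -0.6;1 -32 -22 1 -0.7;1 -36 -24.7 2 -0.76;1 -40 -27.5 4 -0.76;1 -44 -30.2 6 -0.76;1 -47.3 -32.5 8.5 -0.76;1 -47.3 -32.5 10.5 -0.76;1 -47.3 -32.5 10.5 -0.76;1 -47.3 -32.5 10.5 -0.76;1 -47.3 -32.5 10.5 -0.76"
}}

```text
time: 1.43
tool_pos: [0.5143, 0.0924, 0.0958]
ee_rot: [3.14, -0.007, -2.646]
wrist_force: [-0.9, 0.9, 0.1]
width: 0.0006
```

Run:
```python
from h import *
o=robot.get_obs(); print(o['time'],o['tool_pos'],o['ee_rot'],o['width'],shift([.515,.0955,.07]),o['wrist_force'])
im,d=snapshot('scene'); save('s2.png',cv2.resize(im[120:240,200:360],None,fx=5,fy=5,interpolation=cv2.INTER_CUBIC))
print(proj('scene',o['tool_pos']))
```

```text
1.4333 [0.5142754  0.09235212 0.09578213] [ 3.13978657 -0.00742458 -2.64624851] 0.0005614555516258413 [-0.23  0.24  2.58] [-0.86111146  0.90840383  0.08703931]
[290.35404633 154.20938255]
```

View pics/s2.png

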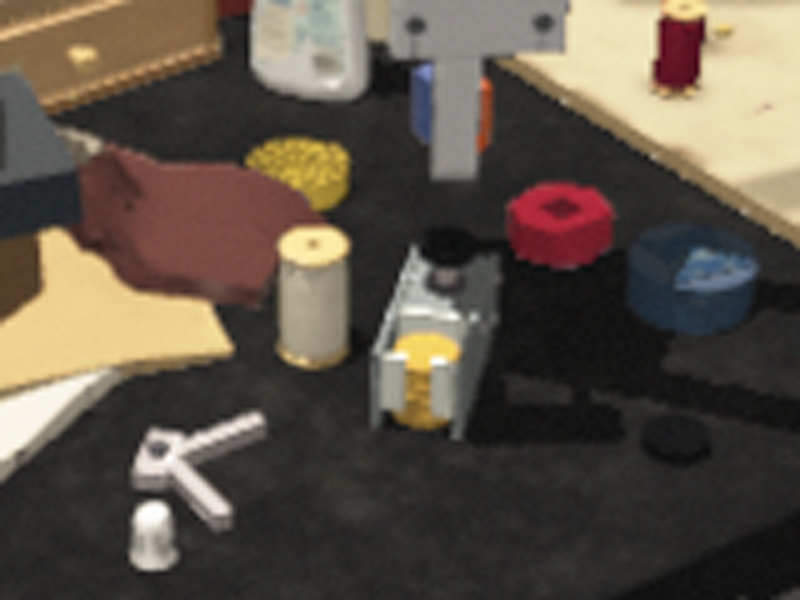

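The fingertip at crop (455,180) hangs over the knob at (447,243), as planned. Next, a slow press.

Request:
{"api": "servo_tool", "payload": {
  "series": "1 -0.2 0.2 1 0;1 -0.2 0.2 2 0;1 -0.2 0.2 2.6 0;1 -0.2 0.2 2.8 0;1 -0.2 0.2 3 0;1 -0.2 0.2 3.1 0;1 -0.2 0.2 3.2 0;1 -0.2 0.2 3.3 0;1 -0.2 0.2 3.4 0;1 -0.2 0.2 3.5 0;1 -0.2 0.2 3.6 0;1 -0.2 0.2 3.7 0;1 -0.2 0.2 3.8 0;1 -0.2 0.2 3.9 0;1 -0.2 0.2 4 0;1 -0.2 0.2 4.1 0;1 -0.2 0.2 4.2 0;1 -0.2 0.2 4.3 0;1 -0.2 0.2 4.4 0;1 -0.2 0.2 4.5 0"
}}

```text
time: 3.15
tool_pos: [0.516, 0.0986, 0.0578]
ee_rot: [-3.141, 0.001, -2.641]
wrist_force: [-4.6, 0.4, 9.8]
width: 0.0007
```

Request:
{"api": "servo_tool", "payload": {
  "series": "1 0 0 0.1 0;1 0 0 0.2 0;1 0 0 0.3 0;1 0 0 0.4 0;1 0 0 0.5 0;1 0 0 0.6 0;1 0 0 0.7 0;1 0 0 0.8 0;1 0 0 0.9 0;1 0 0 1 0;1 0 0 1.1 0;1 0 0 1.2 0;1 0 0 1.3 0;1 0 0 1.4 0;1 0 0 1.4 0"
}}

```text
time: 4.4
tool_pos: [0.516, 0.0986, 0.0442]
ee_rot: [-3.141, 0.001, -2.641]
wrist_force: [-5.7, -0.7, 11.7]
width: 0.0005
```

Request:
{"api": "servo_tool", "payload": {
  "series": "1 0 0 0.05 0;1 0 0 0.1 0;1 0 0 0.15 0;1 0 0 0.15 0;1 0 0 0.15 0"
}}

```text
time: 4.82
tool_pos: [0.5161, 0.0986, 0.0441]
ee_rot: [-3.141, 0.001, -2.641]
wrist_force: [-6.8, -1.1, 19.2]
width: 0.0006
```

Bottomed out: the force rose with no further travel. Next, release at a moderate pace and rise.

Request:
{"api": "servo_tool", "payload": {
  "series": "1 0 0 -0.2 0;1 0 0 -0.4 0;1 0 0 -0.6 0;1 0 0 -0.8 0;1 0 0 -1 0;1 0 0 -1.2 0;1 0 0 -1.4 0;1 0 0 -1.6 0;1 0 0 -1.8 0;1 0 0 -2 0;1 0 0 -2.3 0;1 0 0 -2.6 0;1 0 0 -4 0;1 0 0 -5 0;1 0 0 -5 0;1 0 0 -5 0"
}}

```text
time: 6.15
tool_pos: [0.5163, 0.0988, 0.0904]
ee_rot: [-3.141, 0.001, -2.641]
wrist_force: [-0.0, -0.2, -0.8]
width: 0.0007
```

Run:
```python
from h import *
o=robot.get_obs(); print(o['time'],o['tool_pos'],o['ee_rot'],o['wrist_force'])
im,d=snapshot('scene'); np.savez('pics/s3.npz',im=im)
save('s3.png',cv2.resize(im[130:240,200:350],None,fx=5.2,fy=5.2,interpolation=cv2.INTER_CUBIC))
t,_=snapshot('top'); save('t3.png',cv2.resize(t[145:225,200:320],None,fx=6.6,fy=6.6,interpolation=cv2.INTER_CUBIC))
p=[.492,.1875,.008]; print(proj('scene',p),proj('top',p))
for n,i in(('scene',im),('top',t)):
    h=cv2.cvtColor(i,cv2.COLOR_RGB2HSV); m=cv2.inRange(h,(18,130,110),(35,255,255))
    k,l,s,c=cv2.connectedComponentsWithStats(m)
    for j in range(1,k):
        if s[j,4]>25 and 225<c[j][0]<300 and 165<c[j][1]<230: print(n,s[j],c[j],ray(n,c[j],.008))
```

```text
6.15 [0.51630459 0.09876327 0.09035314] [-3.14110288e+00  1.49023186e-03 -2.64134047e+00] [-0.02616742 -0.23307139 -0.84852823]
[280.47884793 211.60630857] [254.83244501 204.57299546]
scene [281 188  10  16  80] [284.025 194.7  ] [0.51137215 0.12629258 0.008     ]
scene [274 207  14  12 134] [280.23134328 212.34328358] [0.49138265 0.19010279 0.008     ]
top [250 198  12  13  54] [256.98148148 203.48148148] [0.49476182 0.18243818 0.008     ]
```

View pics/s3.png

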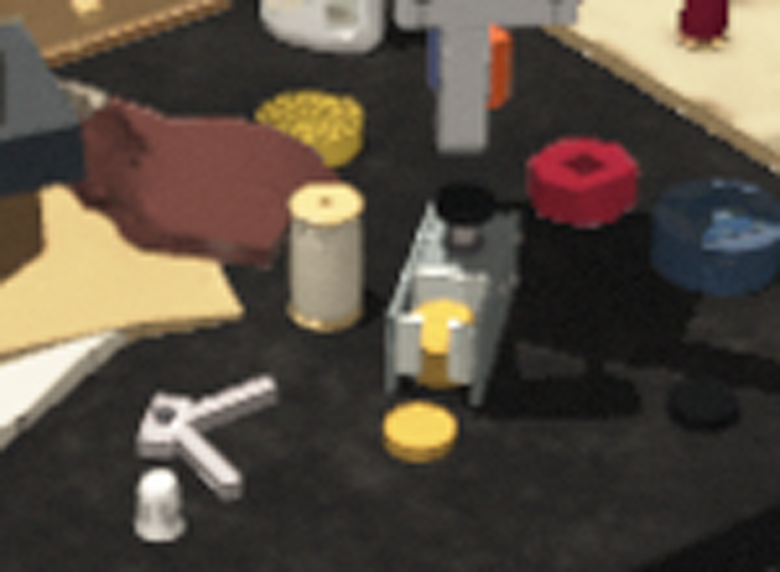

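View pics/t3.png

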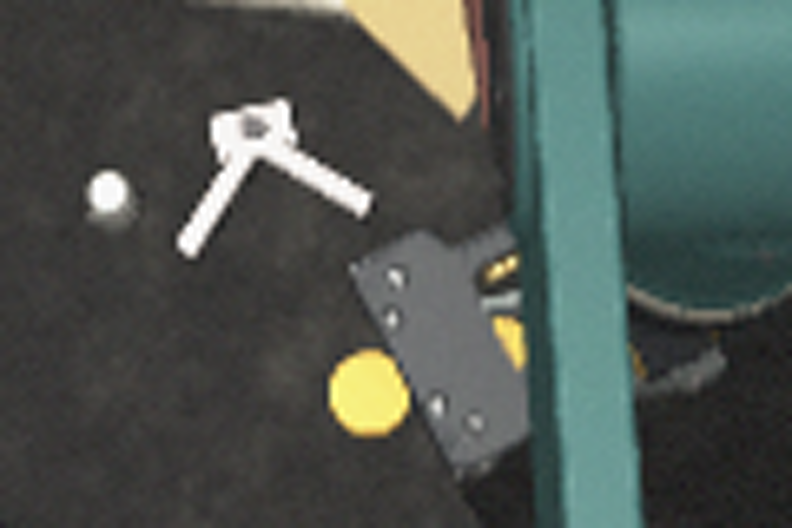

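The blank lies flat at top crop (369,393), about world (0.492,0.186). The plunger is back up at scene crop (466,203) and only one blank is out. Next I go behind it.

Request:
{"api": "servo_tool", "payload": {
  "series": "1 0.5 2.2 0 0;1 1 4.4 0 0;1 1.5 6.6 0 0;1 2 8.8 0 0;1 2 8.8 1.5 0;1 2 8.8 3 0;1 2 8.8 4.5 0;1 2 8.8 6 0;1 2 8.8 7 0;1 2 8.8 7 0;1 2 8.8 7 0"
}}

```text
time: 7.17
tool_pos: [0.4553, 0.1661, 0.0191]
ee_rot: [3.141, -0.002, -2.641]
wrist_force: [0.4, 0.7, -0.4]
width: 0.0005
```

Run:
```python
from h import *
print(shift([.457,.1665,.004]))
```

```text
[-0.17 -0.05  1.51]
```

Request:
{"api": "servo_tool", "payload": {
  "series": "1 0 0 0.8 0;1 0 0 1.45 0;1 0 0 1.45 0;1 -0.7 0 1.45 0;1 -1.2 0 1.45 0;1 -1.6 0 1.45 0;1 -2 0 1.45 0;1 -2.4 0 1.45 0;1 -2.8 0 1.45 0;1 -3.2 0 1.45 0;1 -3.6 0 1.45 0;1 -4 0 1.45 0;1 -4.4 0 1.45 0;1 -4.8 0 1.45 0;1 -5.2 0 1.45 0;1 -5.6 0 1.45 0;1 -6 0 1.45 0;1 -6.4 0 1.45 0;1 -6.8 0 1.45 0;1 -6.8 0 1.45 0"
}}

```text
time: 8.83
tool_pos: [0.5165, 0.1993, 0.0056]
ee_rot: [-3.142, 0.001, -2.641]
wrist_force: [-0.9, -0.7, 0.7]
width: 0.0008
```

Run:
```python
from h import *
o=robot.get_obs(); print(o['time'],o['tool_pos'],o['ee_rot'],o['wrist_force'])
im,d=snapshot('scene')
save('s4.png',cv2.resize(im[170:250,200:320],None,fx=6.6,fy=6.6,interpolation=cv2.INTER_CUBIC))
h=cv2.cvtColor(im,cv2.COLOR_RGB2HSV); m=cv2.inRange(h,(18,130,110),(35,255,255))
k,l,s,c=cv2.connectedComponentsWithStats(m)
for j in range(1,k):
    if s[j,4]>25 and 225<c[j][0]<300 and 165<c[j][1]<240: print(s[j],c[j],ray('scene',c[j],.006))
```

```text
8.8333 [0.51648268 0.19932351 0.0055852 ] [-3.14156993e+00  9.17139889e-04 -2.64134245e+00] [-0.9332194  -0.74087452  0.72333094]
[250 208  13  12 128] [256.15625   213.2890625] [0.53716802 0.21423726 0.006     ]
```

View pics/s4.png

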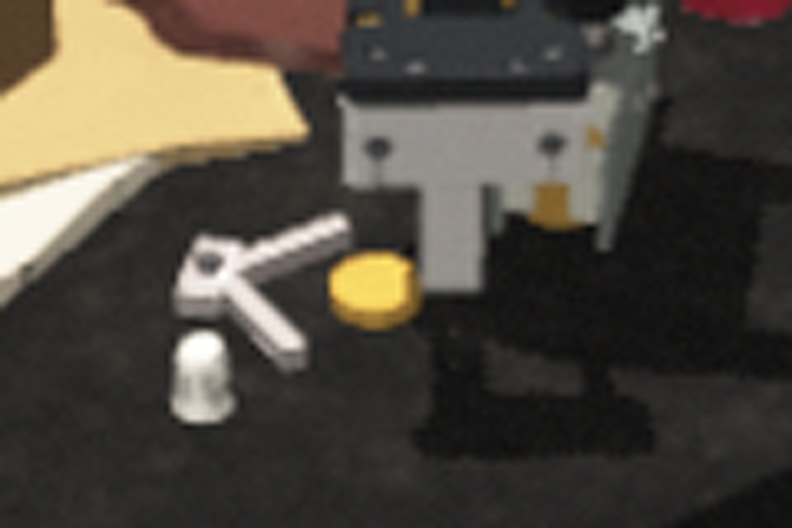

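The blank, at crop (374,285), sits centred ahead of the finger with a clear path into the V. I push the remaining ~26 mm slowly.

Request:
{"api": "servo_tool", "payload": {
  "series": "1 -0.3 0 0 0;1 -0.6 0 0 0;1 -0.9 0 0 0;1 -1.2 0 0 0;1 -1.4 0 0 0;1 -1.6 0 0 0;1 -1.8 0 0 0;1 -1.9 0 0 0;1 -2 0 0 0;1 -2.1 0 0 0;1 -2.2 0 0 0;1 -2.3 0 0 0;1 -2.4 0 0 0;1 -2.4 0 0 0"
}}

```text
time: 10.05
tool_pos: [0.5369, 0.2105, 0.0055]
ee_rot: [3.142, 0.0, -2.641]
wrist_force: [0.1, 0.6, -0.4]
width: 0.0002
```

Request:
{"api": "servo_tool", "payload": {
  "series": "1 -0.1 0 0 0;1 -0.2 0 0 0;1 -0.2 0 0 0"
}}

```text
time: 10.3
tool_pos: [0.5387, 0.2115, 0.0055]
ee_rot: [3.142, 0.0, -2.641]
wrist_force: [0.5, -0.4, 0.2]
width: 0.0007
```

Request:
{"api": "servo_tool", "payload": {
  "series": "1 -0.1 0 0 0;1 -0.2 0 0 0;1 -0.2 0 0 0"
}}

```text
time: 10.55
tool_pos: [0.5393, 0.2118, 0.0054]
ee_rot: [3.142, -0.003, -2.641]
wrist_force: [-2.6, -1.5, 2.2]
width: 0.0004
```

Run:
```python
from h import *
im,d=snapshot('scene')
save('s5.png',cv2.resize(im[180:240,210:300],None,fx=8.8,fy=8.8,interpolation=cv2.INTER_CUBIC))
```

```text
(no output)
```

View pics/s5.png

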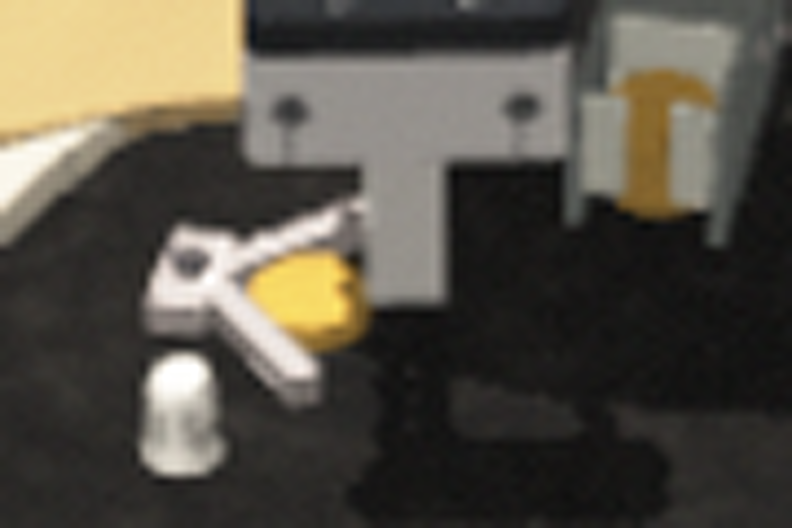

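The blank, at crop (305,300), lies against both arms, and the finger stalled with the force rising. I back off and rise.

Request:
{"api": "servo_tool", "payload": {
  "series": "1 0.3 0 0 0;1 1 0 0 0;1 2 0 0 0;1 3 0 0 0;1 3.5 0 0 0;1 3.5 0 -3 0;1 3.5 0 -6 0;1 3.5 0 -10 0;1 6 0 -13 0;1 9 3 -15 0;1 12 6 -15 0;1 15 9 -15 0;1 15 12 -15 0;1 15 15 -15 0;1 15 15 -15 0;1 15 15 -15 0"
}}

```text
time: 11.93
tool_pos: [0.3359, 0.2728, 0.1557]
ee_rot: [-3.141, 0.001, -2.638]
wrist_force: [-0.5, -0.1, -0.9]
width: 0.0004
```

Run:
```python
from h import *
o=robot.get_obs(); print(o['time'],o['tool_pos'],o['wrist_force'],abs(o['qvel']).max())
a,_=snapshot('scene'); b,_=snapshot('top')
f=lambda i:cv2.resize(i,(440,290),interpolation=cv2.INTER_CUBIC)
save('s6.png',np.hstack([f(a[165:235,205:311])[:, :400],f(b[150:220,210:316])[:, :400]]))
for n,i in(('scene',a),('top',b)):
    h=cv2.cvtColor(i,cv2.COLOR_RGB2HSV); m=cv2.inRange(h,(18,130,110),(35,255,255))
    k,l,s,c=cv2.connectedComponentsWithStats(m)
    for j in range(1,k):
        if s[j,4]>25 and 225<c[j][0]<300 and 165<c[j][1]<240: print(n,s[j],c[j],ray(n,c[j],.007))
```

```text
11.9333 [0.33590445 0.27276155 0.15574932] [-0.51534281 -0.12357562 -0.92626898] 0.04655458184578182
scene [281 188  10  16  78] [283.88461538 194.79487179] [0.51206308 0.12547023 0.007     ]
scene [238 209  15  11 110] [245.59090909 213.23636364] [0.55688946 0.22552245 0.007     ]
top [235 170  12  13  47] [241.76595745 175.57446809] [0.56173574 0.22093249 0.007     ]
top [269 193  14  13 138] [275.5942029  199.15217391] [0.50651869 0.13814136 0.007     ]
```

View pics/s6.png

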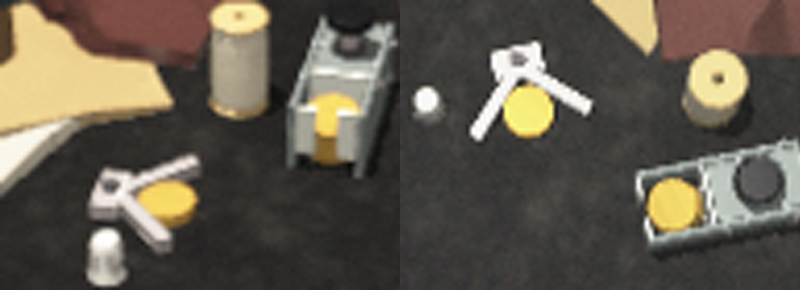

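Both views show the blank touching both arms, at (168,200) in the scene half and (528,110) in the top half. The stack, plunger and bystanders look undisturbed, so I hand in.

```bash
python3 -c "
from bench import robot
print(robot.close_job())"
```

```text
the job is handed in; nothing more can be done
None
```

I pressed the feeder's plunger slowly to its stop once and let it spring back. That ejected one brass blank, and I pushed it with the closed fingertips into the V-stop. I then moved clear and handed the job in at about 12 s; it reports no verdict.

- **Press:** the knob stopped at 44.1 mm above the bench. The force rose to 19 N with no further travel, so it was fully down.
- **Seating:** in the last pictures the blank lies flat against both arms. Its measured centre is within about 1 mm (scene camera) and 3 mm (top camera) of the seat each view gave. The two cameras disagree by about 6 mm on where the blank is, partly from the colour mask. I therefore relied on the visible contact with both arms and on the finger stalling against the blank.
- **Everything else:** the plunger is up, the remaining stack is in the magazine, and the spool and thimble look unmoved. The last pictures were cropped and did not show the tin, beeswax or tape measure; the arm was never brought near the bench beside them. That the second blank has dropped to the bench was seen only through the feeder's front slot, not measured.

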